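Lower the high post of the drying rail by one hole

ROBOT

A 6-joint arm with a two-finger parallel gripper is mounted at the origin on a cart in front of the work surface, level with it; the furniture and walls round the work are solid. World frame = base frame: x ahead of the robot, y to its left, z up, the work surface at z = 0. Lengths are in mm, angles in rad, forces in N, time in s.
With the tool pointing down it reaches from about 400 to 925 mm from the base axis. Payload 12.5 kg.
Tool frame: the origin (TCP) lies at the very end of the fingers, on their centre line; the grasp point (between the pads) lies 19 mm behind it (bot.hold_point_z is the z of the grasp point in the tool frame, in mm); z points along the fingers, y is the line along which they close (so a half turn about z gives the same grasp; the last joint's range is limited). The gripper opens to 95 mm and grips with 3 to 60 N. Pads are 20 mm wide; open, the fingers measure 119 mm over their backs; the gripper's body (75 mm by 180 mm) begins 59 mm behind the grasp point.
Start: joints at [1.173, 0.491, 1.559, -0, 1.092, -0.106], TCP at [179.781, 598.603, 214.661] pointing down, gripper open.
Joint ranges: [-3.1, 3.1], [-0.84, 2.19], [0.05, 2.79], [-1.13, 4.28], [0.06, 2.93], [-2.69, 2.69]. Speed limits (rad/s): [2.22, 2.22, 2.79, 3.14, 3.14, 3.14].

INTERFACE

Orientations are given as a 3x3 rotation matrix whose columns are the frame's x, y, z axes.
In Python, from bench import bot, optics gives the robot as it stands.
- The arm moves only by the tool servo_tool, never from a script. Its argument "targets" is a list of rows, each an object of numbers: "dx", "dy", "dz": the shift along the tool's x, y, z in mm; "roll": the turn about the tool's z in rad; "fingers": the gripper command: -1 is shut, 1 is fully open, values between are in proportion. In form: [{"dx": .., "dy": .., "dz": .., "roll": .., "fingers": ..}, ...]. A call has exactly 5 rows; each row shifts and turns the commanded pose from where the row before left it, along the tool's axes as they then stand; what a row does not reach is not made up. A row lasts 1/12 s, in which the tool goes at most 41.7 mm and 7.16 degrees, less where a joint would pass 70% of its speed; a pose out of reach is approached as far as the arm can. A call is refused whole if a number of a shift passes 41.7 or a number of a turn 0.125, either way. A call with a gripper value outside its range is refused whole. The fingers move at their own pace and stop on an object; the grip force is fixed at half the most. Time passes only in rows, so rows that do not move let the fingers close, or fill a call up. It gives the time, the measured TCP pose, the force, the opening and the grip force at its end, in the units of the state.
- bot.sense(): the state, without advancing time (a new reading comes with each control period).
- optics.snapshot(name): name is "side" or "top"; returns the picture (420x560x3 uint8, red, green, blue); there is no depth.
- optics.calibration(name): a dict with "K" (3x3 intrinsics, pixels), "k1" (the pictures are not rectified: a ray, as slopes to the right and down, at radius r is drawn at 1 + k1 r^2 times it, then the intrinsics apply), "pose" (4x4, takes a point from camera to world coordinates). Camera axes: x right, y down, z forward; pixel columns grow to the right and rows downward; lengths in mm; the calibration is good to about 2 mm. A picture is of the moment at which its call begins. calibration takes no time and is no camera call.
- bot.job_done(): hands the job in; it is judged then, once.
The state is a dict: "t": time; "joint_pos": joint angles; "dq": joint speeds; "tau": joint torques, N m; "position": TCP position; "orientation": TCP orientation; "ft_force": force on the tool from outside, world axes, zero at the start; "moment": the same for the moment, N m; "gripper_width": opening from 0.0 (shut) to 1.0 (fully open); "grasp_force": force on a finger pad.
Only numpy, scipy, OpenCV 4.12 (cv2) and the standard library are available. Lean on these libraries where they do the work, as an engineer would, in place of code of your own. Each camera call takes 0.05 s, during which the arm holds its last target. There are 200 camera calls.

TASK

The two telescoping posts of the pasta drying rail should stand equally high, but one has been left one hole too high. Press the sprung button on top of the higher post so that its tube goes down to the next hole and no further, and leave it locked there with the button fully out again. Leave the lower post's setting as it is.

Things in the scene. Friction and masses are not known exactly. Their poses are not given: they have to be found in the camera images.
- high_post_top (a point): Centre of the top face of the black push button of the higher post, at first 274 mm above the worktop; z up. The button is 26 mm across and stands 12 mm above a wooden head 46 mm across on a steel tube 27 mm across, which slides in a grey outer tube 36 mm across and 158 mm high. Dark foot, 110 mm across, does not move. A wire cradle sticks out 56 mm on one side, below the head's top.
- high_post_tube (a joint): How far the higher post's inner tube, with head and button, has gone down, in m: 0 top hole (start), 0.040 second, 0.080 third. Freed by the button, it sinks by its own weight at about 5 cm/s, away from a finger that has stopped. Let go once it has started: the pin springs into the next hole. Kept pressed past that hole, it goes on to the third and cannot be raised again.
- high_post_button (a joint): Travel of the higher post's button straight down, in m: 0 fully out (catch pin home in a hole, tube locked), 0.009 fully in. Soft spring, 1 N at first, 3 N fully in; about 0.007 frees the tube. It stays about 0.007 in while the pin slides between two holes, for about 1 s, and springs out at the next hole.
- low_post_top (a point): Centre of the top face of the black push button of the lower post, a post of the same make already at its second hole, so 234 mm above the worktop. Not to be pressed.
- low_post_tube (a joint): How far the lower post's inner tube has gone down, in m: 0.040 (second hole) at the start, to be left so.

How it is judged:
By the outcome, as a careful person would: the job done as asked, in the order asked, and still so for the second after the job is handed in, with the robot touching nothing.
It also fails if it takes over 29 s, if anything falls off the work surface, if the arm or the gripper's body presses on something with over 40 N, if the wrist force passes 120 N, or if a joint passes its speed limit or range.

## Working session

There is one attempt and no reset: what is moved stays moved. The work goes in short steps, Python scripts to look and compute and a tool call to move; the robot and the scene stay as the last step left them, time stands still between calls to the robot, and variables do not carry over. Pictures are saved under pics/ and viewed, at most 10 in all, crops included, and the job is handed in when it is done.

Besides the shell and the picture viewer there is one more tool, called after "Request:" as name(argument=value, ...) on one line, values as JSON. servo_tool: Moves the arm, as the interface text tells. Its arguments: {"type":"object","properties":{"targets":{"type":"array","items":{"type":"object","properties":{"dx":{"type":"number"},"dy":{"type":"number"},"dz":{"type":"number"},"roll":{"type":"number"},"fingers":{"type":"number"}}}}},"required":["targets"]}

```bash
mkdir -p pics; cat > h.py <<'E'
import numpy as np, cv2
from bench import bot, optics
def ray(name,u,v):
    c=optics.calibration(name);K=np.array(c["K"]);P=np.array(c["pose"])
    d=np.array([(u-K[0,2])/K[0,0],(v-K[1,2])/K[1,1]]);s=d.copy()
    for _ in range(30): s=d/(1+c["k1"]*(s@s))
    return P[:3,3],P[:3,:3]@np.array([s[0],s[1],1])
def onz(name,u,v,z):
    o,d=ray(name,u,v);return o+d*(z-o[2])/d[2]
def save(name,f):
    im=optics.snapshot(name);cv2.imwrite("pics/"+f,cv2.cvtColor(im,cv2.COLOR_RGB2BGR));return im
E
python3 - <<'E'
from h import *
save("side","s0.png");save("top","t0.png")
for n in("side","top"):
    c=optics.calibration(n);print(n,np.round(c["K"],1),c["k1"],np.round(c["pose"],2))
s=bot.sense();print(s["t"],s["position"],np.round(s["orientation"],3),s["ft_force"],s["gripper_width"])
E
```

```text
side [[523.1   0.  274.7]
 [  0.  523.1 216. ]
 [  0.    0.    1. ]] -0.06917768954501284 [[ 8.60000e-01 -1.70000e-01  4.80000e-01 -1.41500e+02]
 [-5.10000e-01 -3.40000e-01  7.90000e-01 -1.02646e+03]
 [ 3.00000e-02 -9.20000e-01 -3.80000e-01  7.01120e+02]
 [ 0.00000e+00  0.00000e+00  0.00000e+00  1.00000e+00]]
top [[458.2   0.  275.8]
 [  0.  458.2 214.2]
 [  0.    0.    1. ]] -0.039282575738624405 [[ 3.00000e-02 -9.90000e-01  1.10000e-01  3.47510e+02]
 [-1.00000e+00 -3.00000e-02  1.00000e-02  3.01200e+01]
 [-0.00000e+00 -1.10000e-01 -9.90000e-01  1.12166e+03]
 [ 0.00000e+00  0.00000e+00  0.00000e+00  1.00000e+00]]
0.1 [179.6744291  598.40245996 214.11937432] [[-0.958  0.288 -0.   ]
 [ 0.288  0.958 -0.001]
 [ 0.    -0.001 -1.   ]] [0.31910322 0.21756124 0.73333861] 0.9984342486926553
```

View pics/s0.png

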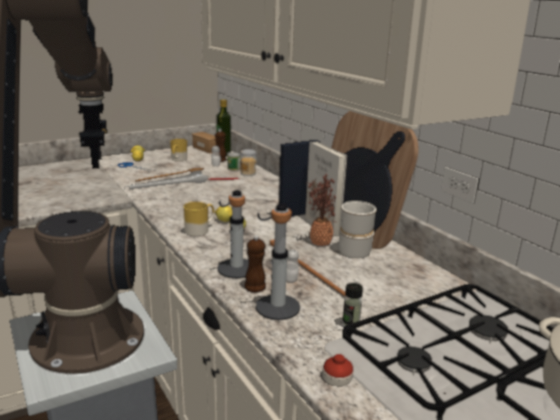

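View pics/t0.png

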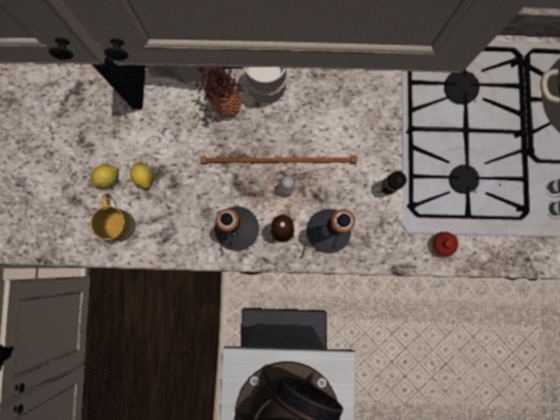

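Side view: posts at about (237,200) and (281,212). Top view: heads at about (228,220) and (343,221), with a pepper mill between them. I'll zoom in on the heads.

```bash
python3 - <<'E'
import cv2,numpy as np
t=cv2.imread("pics/t0.png");s=cv2.imread("pics/s0.png")
a=cv2.resize(t[190:260,200:270],(390,390),interpolation=cv2.INTER_CUBIC);b=cv2.resize(t[190:260,300:370],(390,390),interpolation=cv2.INTER_CUBIC)
cv2.imwrite("pics/tc.png",np.hstack([a,b]))
cv2.imwrite("pics/sc.png",cv2.resize(s[180:320,205:310],(450,600),interpolation=cv2.INTER_CUBIC))
E
```

```text
(no output)
```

View pics/tc.png

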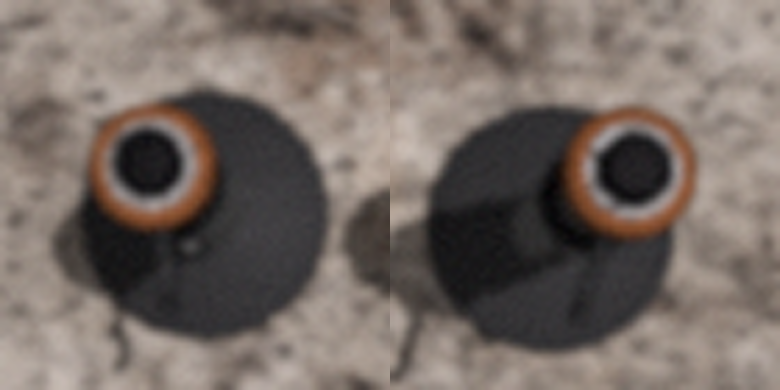

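View pics/sc.png

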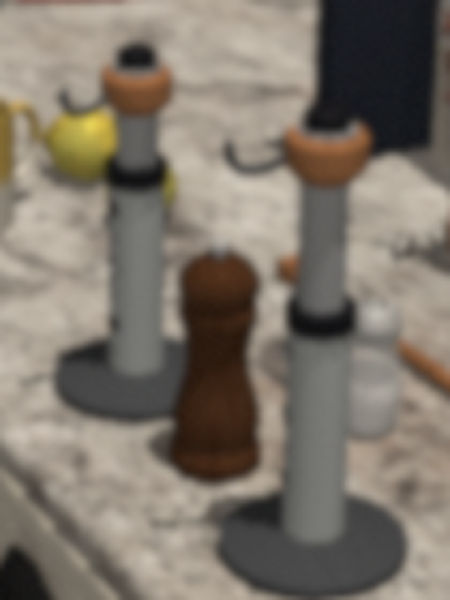

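The right-hand post in the top view is the higher one: more steel tube shows above its collar. Its button is at about top (343.4,219.9) and side (282.3,205.6).

```bash
python3 - <<'E'
from h import *
f=70/390
for nm,u,v,z in(("B",300+(634-390)*f-.5,190+168*f-.5,274),("A",200+149*f-.5,190+162*f-.5,234)):
    print(nm,onz("top",u,v,z))
for nm,u,v in(("footB",300+(550-390)*f-.5,190+229*f-.5),("footA",200+206*f-.5,190+215*f-.5)): print(nm,onz("top",u,v,10))
s=105/450
for nm,x,y,z in(("B",330,114,274),("A",137,52,234)):print(nm,"side",onz("side",205+x*s-.5,180+y*s-.5,z))
E
```

```text
B [437.81473755 -90.11131628 274.        ]
A [438.14110164 132.28457227 234.        ]
footB [438.19727749 -91.1353368   10.        ]
footA [438.39929166 132.22163475  10.        ]
B side [ 431.70448281 -101.24133681  274.        ]
A side [433.19339813 126.72044951 234.        ]
```

Request:
servo_tool(targets=[{"dx": -15, "dy": -11, "dz": -20, "fingers": -1}, {"dx": -23, "dy": -17, "dz": -22, "fingers": -1}, {"dx": -23, "dy": -17, "dz": -22, "fingers": -1}, {"dx": -23, "dy": -17, "dz": -22, "fingers": -1}, {"dx": -23, "dy": -17, "dz": -20, "fingers": -1}])

```text
$.targets[0]: bad value
```

Request:
servo_tool(targets=[{"dx": -24, "dy": -18, "fingers": -1}, {"dx": -24, "dy": -18, "fingers": -1}, {"dx": -24, "dy": -18, "fingers": -1}, {"dx": -24, "dy": -18, "fingers": -1}, {"dx": -24, "dy": -18, "fingers": -1}])

```text
$.targets[0]: bad value
```

Request:
servo_tool(targets=[{"dx": -24, "dy": -18, "fingers": -1}, {"dx": -24, "dy": -18, "fingers": -1}, {"dx": -24, "dy": -18, "fingers": -1}, {"dx": -24, "dy": -18, "fingers": -1}, {"dx": -24, "dy": -18, "fingers": -1}])

```text
$.targets[0]: bad value
```

Request:
servo_tool(targets=[{"dx": -15, "dy": -11, "dz": -20, "roll": 0, "fingers": -1}, {"dx": -23, "dy": -17, "dz": -22, "roll": 0, "fingers": -1}, {"dx": -23, "dy": -17, "dz": -22, "roll": 0, "fingers": -1}, {"dx": -23, "dy": -17, "dz": -22, "roll": 0, "fingers": -1}, {"dx": -23, "dy": -17, "dz": -20, "roll": 0, "fingers": -1}])

```text
t: 0.52
position: [260.0, 491.0, 321.6]
orientation: [[-0.958, 0.287, -0.0], [0.287, 0.958, -0.0], [0.0, -0.0, -1.0]]
ft_force: [-0.0, 0.3, 0.7]
gripper_width: 0.707
grasp_force: 0.0
```

Request:
servo_tool(targets=[{"dx": -24, "dy": -18, "dz": 0, "roll": 0, "fingers": -1}, {"dx": -24, "dy": -18, "dz": 0, "roll": 0, "fingers": -1}, {"dx": -24, "dy": -18, "dz": 0, "roll": 0, "fingers": -1}, {"dx": -24, "dy": -18, "dz": 0, "roll": 0, "fingers": -1}, {"dx": -24, "dy": -18, "dz": 0, "roll": 0, "fingers": -1}])

```text
t: 0.93
position: [349.1, 370.1, 320.5]
orientation: [[-0.958, 0.288, -0.0], [0.288, 0.958, -0.0], [0.0, -0.0, -1.0]]
ft_force: [0.1, -0.1, 0.7]
gripper_width: 0.355
grasp_force: 0.0
```

Request:
servo_tool(targets=[{"dx": -24, "dy": -18, "dz": 0, "roll": 0, "fingers": -1}, {"dx": -24, "dy": -18, "dz": 0, "roll": 0, "fingers": -1}, {"dx": -24, "dy": -18, "dz": 0, "roll": 0, "fingers": -1}, {"dx": -24, "dy": -18, "dz": 0, "roll": 0, "fingers": -1}, {"dx": -20, "dy": -22, "dz": 0, "roll": 0, "fingers": -1}])

```text
t: 1.35
position: [433.6, 246.8, 320.4]
orientation: [[-0.958, 0.288, -0.0], [0.288, 0.958, -0.0], [0.0, -0.0, -1.0]]
ft_force: [0.0, -0.3, 0.4]
gripper_width: 0.021
grasp_force: 0.0
```

Request:
servo_tool(targets=[{"dx": -9, "dy": -30, "dz": 0, "roll": 0, "fingers": -1}, {"dx": -9, "dy": -30, "dz": 0, "roll": 0, "fingers": -1}, {"dx": -9, "dy": -30, "dz": 0, "roll": 0, "fingers": -1}, {"dx": -9, "dy": -30, "dz": 0, "roll": 0, "fingers": -1}, {"dx": -9, "dy": -30, "dz": 0, "roll": 0, "fingers": -1}])

```text
t: 1.77
position: [432.1, 90.0, 320.5]
orientation: [[-0.958, 0.287, -0.0], [0.287, 0.958, 0.0], [0.0, -0.0, -1.0]]
ft_force: [0.2, 0.7, 0.6]
gripper_width: 0.004
grasp_force: 0.0
```

Request:
servo_tool(targets=[{"dx": -9, "dy": -30, "dz": 0, "roll": 0, "fingers": -1}, {"dx": -9, "dy": -30, "dz": 0, "roll": 0, "fingers": -1}, {"dx": -9, "dy": -30, "dz": 0, "roll": 0, "fingers": -1}, {"dx": -9, "dy": -30, "dz": 0, "roll": 0, "fingers": -1}, {"dx": -9, "dy": -30, "dz": 0, "roll": 0, "fingers": -1}])

```text
t: 2.18
position: [432.1, -66.7, 320.6]
orientation: [[-0.958, 0.288, -0.0], [0.288, 0.958, 0.0], [0.0, 0.0, -1.0]]
ft_force: [0.1, -0.6, -1.3]
gripper_width: 0.006
grasp_force: 0.0
```

Request:
servo_tool(targets=[{"dx": -6, "dy": -10, "dz": 5, "roll": 0, "fingers": -1}, {"dx": -6, "dy": -10, "dz": 10, "roll": 0, "fingers": -1}, {"dx": 0, "dy": 0, "dz": 10, "roll": 0, "fingers": -1}, {"dx": 0, "dy": 0, "dz": 0, "roll": 0, "fingers": -1}, {"dx": 0, "dy": 0, "dz": 0, "roll": 0, "fingers": -1}])

```text
t: 2.6
position: [438.1, -87.2, 294.9]
orientation: [[-0.958, 0.287, -0.002], [0.287, 0.958, 0.001], [0.002, 0.0, -1.0]]
ft_force: [0.8, 0.2, 0.3]
gripper_width: 0.002
grasp_force: 0.0
```

```bash
python3 - <<'E'
from h import *
print(bot.sense()["position"])
s=save("side","s1.png");t=save("top","t1.png")
a=cv2.imread("pics/s1.png")[140:260,230:340];b=cv2.imread("pics/t1.png")[170:270,290:390]
cv2.imwrite("pics/c1.png",np.hstack([cv2.resize(a,(385,420),interpolation=2),cv2.resize(b,(400,420),interpolation=2)]))
E
```

```text
[438.10418975 -87.23607415 294.88653529]
```

View pics/c1.png

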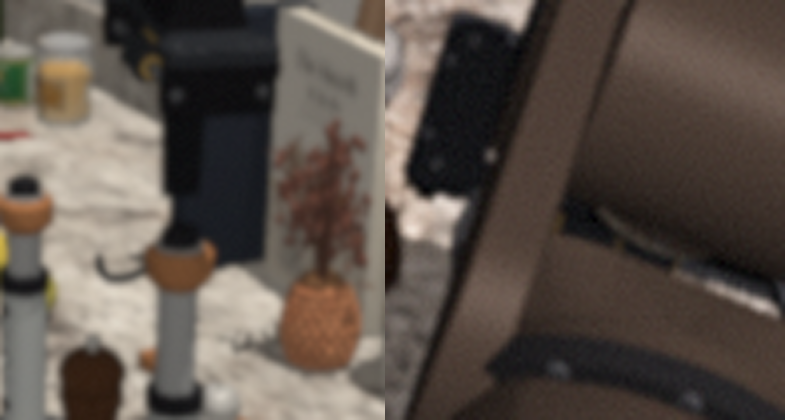

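The fingertips are right over the button. A last 3.5 mm sideways correction, then approach to just above it.

Request:
servo_tool(targets=[{"dx": -1, "dy": -3, "dz": 5, "roll": 0, "fingers": -1}, {"dx": 0, "dy": 0, "dz": 6, "roll": 0, "fingers": -1}, {"dx": 0, "dy": 0, "dz": 4, "roll": 0, "fingers": -1}, {"dx": 0, "dy": 0, "dz": 0, "roll": 0, "fingers": -1}, {"dx": 0, "dy": 0, "dz": 0, "roll": 0, "fingers": -1}])

```text
t: 3.12
position: [438.3, -90.8, 280.4]
orientation: [[-0.958, 0.288, -0.001], [0.288, 0.958, 0.0], [0.001, 0.0, -1.0]]
ft_force: [-0.3, 0.3, -0.5]
gripper_width: 0.008
grasp_force: 0.0
```

Request:
servo_tool(targets=[{"dx": 0, "dy": 0, "dz": 5, "roll": 0, "fingers": -1}, {"dx": 0, "dy": 0, "dz": 5, "roll": 0, "fingers": -1}, {"dx": 0, "dy": 0, "dz": 4, "roll": 0, "fingers": -1}, {"dx": 0, "dy": 0, "dz": 1, "roll": 0, "fingers": -1}, {"dx": 0, "dy": 0, "dz": 0, "roll": 0, "fingers": -1}])

```text
t: 3.53
position: [438.2, -90.9, 265.1]
orientation: [[-0.958, 0.288, -0.001], [0.288, 0.958, 0.0], [0.001, 0.0, -1.0]]
ft_force: [-0.4, 0.6, 0.0]
gripper_width: 0.005
grasp_force: 0.0
```

```bash
python3 - <<'E'
from h import *
save("side","s2.png")
a=cv2.imread("pics/s2.png")[160:320,220:340]
cv2.imwrite("pics/c2.png",cv2.resize(a,(450,600),interpolation=2));print(bot.sense()["position"],bot.sense()["ft_force"])
E
```

```text
[438.2697739  -90.89413538 265.39667385] [ 0.26081694 -0.27673508 -0.06964191]
```

View pics/c2.png

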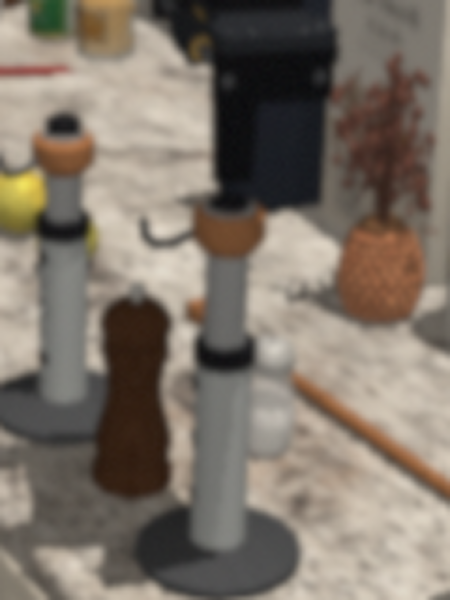

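The button is in, the force is zero and the head seems to be sinking away. Backing off and waiting for it to lock.

Request:
servo_tool(targets=[{"dx": 0, "dy": 0, "dz": -15, "roll": 0, "fingers": -1}, {"dx": 0, "dy": 0, "dz": -20, "roll": 0, "fingers": -1}, {"dx": 0, "dy": 0, "dz": -20, "roll": 0, "fingers": -1}, {"dx": 0, "dy": 0, "dz": 0, "roll": 0, "fingers": -1}, {"dx": 0, "dy": 0, "dz": 0, "roll": 0, "fingers": -1}])

```text
t: 4.0
position: [438.5, -91.0, 321.1]
orientation: [[-0.958, 0.288, 0.002], [0.288, 0.958, -0.001], [-0.002, -0.0, -1.0]]
ft_force: [-0.4, 0.1, 0.3]
gripper_width: 0.001
grasp_force: 0.0
```

Request:
servo_tool(targets=[{"dx": 0, "dy": 0, "dz": 0, "roll": 0, "fingers": -1}, {"dx": 0, "dy": 0, "dz": 0, "roll": 0, "fingers": -1}, {"dx": 0, "dy": 0, "dz": 0, "roll": 0, "fingers": -1}, {"dx": 0, "dy": 0, "dz": 0, "roll": 0, "fingers": -1}, {"dx": 0, "dy": 0, "dz": 0, "roll": 0, "fingers": -1}])

```text
t: 4.42
position: [438.3, -90.9, 320.3]
orientation: [[-0.958, 0.288, -0.001], [0.288, 0.958, 0.0], [0.001, 0.0, -1.0]]
ft_force: [-0.5, 0.7, 0.2]
gripper_width: 0.005
grasp_force: 0.0
```

Request:
servo_tool(targets=[{"dx": 0, "dy": 0, "dz": 0, "roll": 0, "fingers": -1}, {"dx": 0, "dy": 0, "dz": 0, "roll": 0, "fingers": -1}, {"dx": 0, "dy": 0, "dz": 0, "roll": 0, "fingers": -1}, {"dx": 0, "dy": 0, "dz": 0, "roll": 0, "fingers": -1}, {"dx": 0, "dy": 0, "dz": 0, "roll": 0, "fingers": -1}])

```text
t: 4.83
position: [438.3, -90.9, 320.6]
orientation: [[-0.958, 0.288, 0.0], [0.288, 0.958, 0.0], [-0.0, 0.0, -1.0]]
ft_force: [0.2, 0.5, 0.0]
gripper_width: 0.006
grasp_force: 0.0
```

```bash
python3 - <<'E'
from h import *
save("side","s3.png")
a=cv2.imread("pics/s3.png")[160:320,220:340]
cv2.imwrite("pics/c3.png",cv2.resize(a,(450,600),interpolation=2));print(bot.sense()["t"])
E
```

```text
4.8833
```

View pics/c3.png

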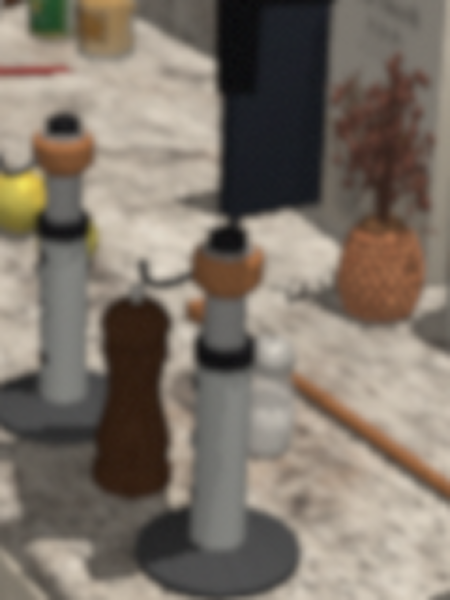

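The head dropped roughly 40 mm and the button is visible standing out. I'll wait a little longer and check numerically that it has stopped.

Request:
servo_tool(targets=[{"dx": 0, "dy": 0, "dz": 0, "roll": 0, "fingers": -1}, {"dx": 0, "dy": 0, "dz": 0, "roll": 0, "fingers": -1}, {"dx": 0, "dy": 0, "dz": 0, "roll": 0, "fingers": -1}, {"dx": 0, "dy": 0, "dz": 0, "roll": 0, "fingers": -1}, {"dx": 0, "dy": 0, "dz": 0, "roll": 0, "fingers": -1}])

```text
t: 5.3
position: [438.3, -90.9, 320.6]
orientation: [[-0.958, 0.288, 0.0], [0.288, 0.958, 0.0], [-0.0, 0.0, -1.0]]
ft_force: [0.2, -0.5, -0.1]
gripper_width: 0.002
grasp_force: 0.0
```

```bash
python3 - <<'E'
from h import *
save("side","s4.png")
def proj(p):
    c=optics.calibration("side");P=np.linalg.inv(np.array(c["pose"]));
    q=P@np.append(p,1);return cv2.projectPoints(q[None,:3],np.zeros(3),np.zeros(3),np.array(c["K"]),np.array([c["k1"],0,0,0]))[0].ravel()
I={k:cv2.imread(f"pics/{k}.png") for k in("s0","s2","s3","s4")}
def head(k,x0,x1):
    h=cv2.cvtColor(I[k][195:245,x0:x1],cv2.COLOR_BGR2HSV)
    m=((h[...,0]>5)&(h[...,0]<16)&(h[...,1]>110)).astype(np.uint8)
    n,l,st,ce=cv2.connectedComponentsWithStats(m);i=1+np.argmax(st[1:,4]);return ce[i]+[x0,195],st[i,4]
for k in I: print(k,head(k,268,296))
for z in(262,222): print(z,proj([438,-90.6,z-10]))
print(np.abs(I["s3"].astype(int)-I["s4"])[200:250,268:296].mean())
cv2.imwrite("pics/c4.png",cv2.resize(I["s4"][185:265,220:310],(675,600),interpolation=2))
E
```

```text
s0 (array([281.21511628, 216.29069767]), np.int32(172))
s2 (array([280.69127517, 221.87248322]), np.int32(149))
s3 (array([280.30136986, 232.87671233]), np.int32(146))
s4 (array([280.26896552, 232.93793103]), np.int32(145))
262 [281.1530749 213.1180919]
222 [280.61380708 229.19863643]
0.540952380952381
```

View pics/c4.png

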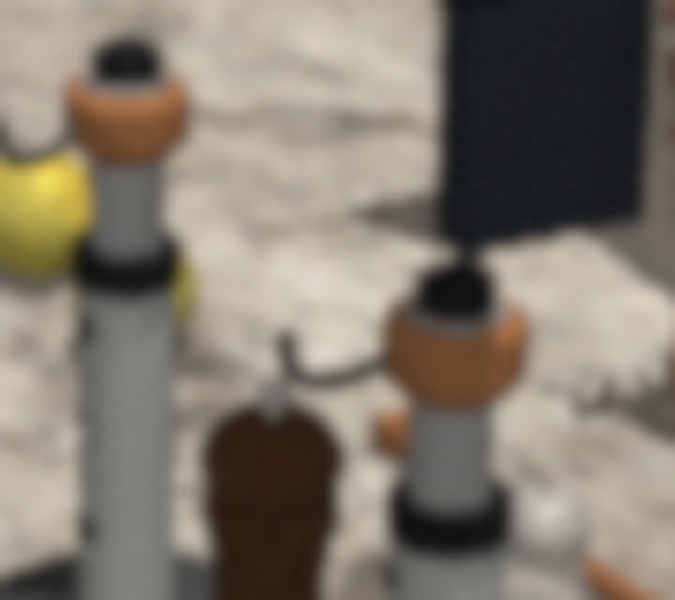

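The head has moved 16.6 px (about 41 mm), it is now still, and the button stands as far out as the other post's. Both posts show the same length of tube, so I'm handing in.

```bash
python3 -c "
from bench import bot
print(bot.job_done())"
```

```text
the job is handed in; nothing more can be done
None
```

The higher post is down one hole, about 40 mm by the side camera, and locked there with its button fully out; the lower post was not touched, and the job was handed in at about 5.4 s.

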